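Unlock the gauge box with its flat-tang key

ROBOT

A 7-joint arm with a two-finger parallel gripper is mounted at the origin on the work surface; the furniture and walls round the work are solid. World frame = base frame: x ahead of the robot, y to its left, z up, the work surface at z = 0. Lengths are in m, angles in degrees, forces in N, time in s.
With the tool pointing down it reaches from about 0.425 to 0.875 m from the base axis. Payload 4.7 kg.
Tool frame: the origin (TCP) lies on the centre line of the jaws, within the pads' length; the fingertips stand 11 mm ahead of it and the grasp point (between the pads) lies 8 mm behind it; z points along the fingers, y is the direction in which the jaws open and shut (so a half turn about z gives the same grasp; the last joint's range is limited). The gripper opens to 87 mm and grips with 3 to 60 N. Pads are 19 mm wide; open, the fingers measure 117 mm over their backs; the gripper's body (75 mm by 190 mm) begins 51 mm behind the grasp point.
Start: joints at [-67.661, 18.392, -4.016, 83.108, 1.295, 78.541, -3.26], TCP at [0.239, 0.605, 0.204] pointing down, gripper open.
Joint ranges: [-163.93, 163.93], [-17.29, 119.83], [-79.2, 71.16], [3.27, 140.29], [-89.18, 269.18], [5.43, 117.66], [-154.24, 154.24]. Speed limits (degrees/s): [147.25, 147.25, 180, 180, 180, 180, 180].

INTERFACE

Orientations are given as [roll, pitch, yaw] about the fixed x, y, z axes, in that order (R = Rz(yaw) Ry(pitch) Rx(roll)).
In Python, from cell import env gives the robot as it stands.
- The arm moves only by the tool servo_tool, never from a script. Its argument "moves" is text: rows parted by semicolons, each of 7 numbers parted by spaces: the shift along the tool's x, y, z as a fraction of full scale, then the turn, a rotation vector about the tool's x, y, z as a fraction of full scale, then the gripper's target within -1 to 1 (shut at 1, half-way at 0, fully open at -1). A call has 1 to 20 rows; each row shifts and turns the pose as measured when the row begins, along the tool's axes as they then stand; what a row does not reach is not made up. Full scale, the value 1, is 1000 mm for a shift and 0.5 rad for a turn. A row lasts 1/12 s, in which the tool goes at most 41.7 mm and 7.16 degrees, less where a joint would pass 70% of its speed; a pose out of reach is approached as far as the arm can. A call with a number of a shift or a turn outside -1 to 1 is refused whole. A call with a gripper value outside its range is refused whole. The fingers move at their own pace and stop on an object; "squeeze" is the grip in N (left out, the last holds). Time passes only in rows, so rows that do not move let the fingers close. It gives the time, the measured TCP pose, the force and the opening at its end, in the units of the state.
- env.get_obs(): the state, without advancing time (a new reading comes with each control period).
- env.read_camera(name): name is "side" or "top" or "wrist"; returns a dict with "img" (420x560x3 uint8, red, green, blue), "range_z" (420x560 float32, m along the optical axis (not along the pixel's ray), 0 where there is no reading), "mtx" (3x3 intrinsics, pixels), "k1" (the pictures are not rectified: a ray, as slopes to the right and down, at radius r is drawn at 1 + k1 r^2 times it, then the intrinsics apply), "T" (4x4, takes a point from camera to world coordinates); the wrist camera has in their place "hand_eye" (4x4, takes a point from camera to tool coordinates, whose origin is the TCP and whose axes are the flange's). Camera axes: x right, y up, looking along -z (the intrinsics and any distortion apply to the point x, -y, -z); pixel columns grow to the right and rows downward; lengths in m; the calibration is good to about 2 mm. A picture is of the moment at which its call begins: read the wrist's pose just before it.
- env.sign_off(): hands the job in, once; it reports no verdict.
The state is a dict: "time_s": time; "qpos": joint angles; "joint_velocities": joint speeds; "effort": joint torques, N m; "tool_pos": TCP position; "tool_rot": TCP orientation; "force": force on the tool from outside, world axes, zero at the start; "wrist_torque": the same for the moment, N m; "grip_width": finger opening in m.
Only numpy, scipy, OpenCV 4.12 (cv2) and the standard library are available. Lean on these libraries where they do the work, as an engineer would, in place of code of your own. Each camera call takes 0.05 s, during which the arm holds its last target.

TASK

Take the key out of its stand and unlock the steel gauge box: put the key in the lock on its top, feel gently for the hidden slot, press the key fully home and only then turn it clockwise until the bolt lets go and the drawer springs all the way open. Leave the key fully home in the lock, never force it, and leave the other things lying where they are.

Things in the scene. Friction and masses are not known exactly. Their poses are not given: they have to be found in the camera images.
- key: steel key, upright, 80 mm tall, 0.12 kg. Origin: centre of the tang's lower end; z up the key. Flat tang 22 (key x) x 6 (y) mm, z = 0 to 19; round shank 22 mm diameter to z = 36; flange 40 mm diameter, z = 36 to 40 mm; thin neck above. Tang and bow lie in one plane (key x); a half turn makes no difference. At the start it hangs by its flange in the stand.
- key_grip (a point): point to grip, in the dark flat bow (handle) of the key, 66 mm above the key's origin, axes as the key. The bow is 40 mm (key x) x 10 mm (key y), from 44 to 80 mm above the key's origin: grip it across its 10 mm from above.
- key_stand: aluminium block 64x64x40 mm on a 90 mm square foot, fixed, origin under its centre; the key hangs in its round through hole (26 mm), tip 4 mm above the bench. The key pulls straight up, free after 36 mm.
- lockbox: grey steel box 150 (x) x 180 (y) x 90 mm high, fixed to the bench, origin under its centre; its -x face is the drawer front with a bar handle. On top, in the middle, a square steel lock 52x52 mm, 12 mm high.
- keyhole (a point): centre of the lock's mouth on its upper face, 102 mm above the bench; axes as the lockbox (x to the box's back, z up). 5 mm deep countersink from 34 mm diameter to a straight 24.4 mm round bore. Fully home the key's flange rests on the upper face and the tang's end is 36 mm below the mouth (to 2.5 mm). Keep the force between key and lock gentle, under 30 N.
- plug_face (a point): 22 mm below the mouth; the top of the lock's plug is hidden within 4 mm above or below here. Its cross slot (8.6 mm wide, 20 mm deep) lies, hidden, 0.15 to 1.05 rad clockwise (from above) of the lockbox x axis. The plug is sprung: 3 N to start, 1.3 N/mm, 4 mm down at most (8 N), then solid. Pressed 2 to 3 mm down and turned until tang and slot line up, it springs up round the tang and the push vanishes.
- bolt (a point): the hidden bolt on the plug, inside the box, on the lock's axis. Turning the plug clockwise takes about 0.06 N m; the tang has about 0.12 rad of play each way in the slot. The bolt lets go once the plug has turned about 0.35 to 0.45 rad clockwise from where it stood (key 0.4 to 0.8 rad past where it slipped in); solid stop at 0.8 rad of plug.
- drawer (a joint): drawer of the lockbox, m: 0 shut, 0.06 fully open (towards the box's -x). Held by the hidden bolt (up to 1.5 mm of play), driven open by its own spring when the bolt lets go.
- pliers: bystander, loose: pump pliers with red handles, 62x232x27 mm, lying between lockbox and key stand
- screwdriver: bystander, loose: screwdriver, 213 mm, lying beside the pliers
- mug: bystander, loose: black mug, 95 mm tall, standing at the left
Things that resemble listed ones, but are neither listed nor needed, are in the scene too. Several things have the shape of the key_stand; the one meant has the colours described above.

How it is judged (in metres and radians):
On the way, in this order (a step that is already met when the one before it is completed fails the run):
1. the key is lifted out of its stand (z of key in the frame of key_stand above 0.045 m), for 0.1 s.
2. the key is fully home in the lock (flange down to 2.5 mm), drawer still shut (z of key in the frame of keyhole below -0.0335 m and horizontal distance between key and keyhole below 0.004 m and angle between key's own z axis and vertical below 0.1 rad and value of joint drawer below 0.006 m), for 0.2 s.
3. the bolt is released and the drawer springs open (value of joint drawer above 0.05 m), for 0.2 s.
At the end, for the whole second after the job is handed in: the drawer is open by more than 50 mm, and the key stands at rest and released in the lock, within 2.5 mm of fully home, within 4 mm of the keyhole's axis and upright to 0.1 rad (z of key in the frame of keyhole below -0.0335 m and horizontal distance between key and keyhole below 0.004 m and angle between key's own z axis and vertical below 0.1 rad and value of joint drawer above 0.05 m and linear speed of key below 0.02 m/s); the robot touches nothing.
It fails at once if the key is forced: more than 30 N between key and lockbox (contact force between key and lockbox above 30 N).
It fails at once if a bystander is pushed more than 30 mm from its place (distance of any of pliers, screwdriver, mug from where it was at the start of the episode above 0.03 m).
It also fails if it takes over 67 s, if anything falls off the work surface, if the arm or the gripper's body presses on something with over 40 N, if the wrist force passes 120 N, or if a joint passes its speed limit or range.

## Working session

There is one attempt and no reset: what is moved stays moved. The work goes in short steps, Python scripts to look and compute and a tool call to move; the robot and the scene stay as the last step left them, time stands still between calls to the robot, and variables do not carry over. Pictures are saved under pics/ and viewed, and the job is handed in when it is done.

Besides the shell and the picture viewer there is one more tool, called after ">>>" as name(argument=value, ...) on one line, values as JSON. servo_tool: Moves the arm, as the interface text tells. Its arguments: {"type":"object","properties":{"moves":{"type":"string"},"squeeze":{"type":"number"}},"required":["moves"]}

```bash
mkdir -p pics; ls; cat > h.py <<'E'
import numpy as np, cv2
from cell import env
from scipy.spatial.transform import Rotation as R
def cam(n):
    o=env.get_obs(); c=env.read_camera(n)
    if n=='wrist':
        T=np.eye(4);T[:3,:3]=R.from_euler('xyz',o['tool_rot'],degrees=True).as_matrix();T[:3,3]=o['tool_pos'];c['T']=T@c['hand_eye']
    return c
def rays(c,uv):
    uv=np.array(uv,float).reshape(-1,1,2)
    p=cv2.undistortPoints(uv,c['mtx'],np.array([c['k1'],0,0,0,0.]))[:,0]
    d=np.c_[p[:,0],-p[:,1],-np.ones(len(p))]
    return c['T'][:3,3], d@c['T'][:3,:3].T
def onplane(c,uv,z):
    o,d=rays(c,uv); return o+d*((z-o[2])/d[:,2])[:,None]
def depth(c,uv):
    o,d=rays(c,uv); return np.array([o+d[i]*c['range_z'][int(round(v)),int(round(u))] for i,(u,v) in enumerate(uv)])
def project(c,P):
    P=np.atleast_2d(P); q=(P-c['T'][:3,3])@c['T'][:3,:3]; s=np.c_[q[:,0],-q[:,1]]/-q[:,2:3]; r2=(s**2).sum(1,keepdims=True); s=s*(1+c['k1']*r2)
    return s*[c['mtx'][0,0],c['mtx'][1,1]]+c['mtx'][:2,2]
def cloud(c):
    h,w=c['range_z'].shape; u,v=np.meshgrid(np.arange(w),np.arange(h))
    o,d=rays(c,np.c_[u.ravel(),v.ravel()]); return (o+d*c['range_z'].reshape(-1,1)).reshape(h,w,3)
def save(n,img): cv2.imwrite('pics/'+n+'.png',np.ascontiguousarray(img[...,::-1]))
E
python3 - <<'E'
from h import *
print(env.get_obs())
for n in ['side','top','wrist']:
    c=cam(n); save(n+'0',c['img']); print(n,c['mtx'].tolist(),c['k1'],c['T'].round(4).tolist())
E
```

```text
pics
{'time_s': 0.0, 'qpos': array([-67.66077223,  18.43761957,  -4.01461914,  83.17555105,
         1.295819  ,  78.54021911,  -3.25717219]), 'joint_velocities': array([-0.04409051,  0.07269615,  0.02837857,  0.09017894, -0.00114586,
       -0.03275565, -0.01532896]), 'effort': array([-3.28357073e-04, -4.91296971e+01, -4.04204344e-01, -3.12537789e+01,
       -6.39297324e-02,  4.38735075e-02,  1.73681069e-04]), 'tool_pos': array([0.23840412, 0.60406776, 0.20337206]), 'tool_rot': array([-1.79891895e+02,  6.86955381e-03,  1.58472668e+02]), 'force': array([-0.86727626, -0.69925933,  0.00865889]), 'wrist_torque': array([-0.00229512,  0.00940685, -0.01679891]), 'grip_width': 0.08704992495765569}
side [[546.0424841745107, 0.0, 285.26190910835743], [0.0, 546.0424841745107, 208.92423286378073], [0.0, 0.0, 1.0]] -0.05783383012291729 [[-0.9967, 0.0326, -0.0737, 0.2802], [-0.0794, -0.5516, 0.8303, 1.1842], [-0.0136, 0.8335, 0.5524, 0.8372], [0.0, 0.0, 0.0, 1.0]]
top [[508.1825140156721, 0.0, 276.2943586505355], [0.0, 508.1825140156721, 213.13662302328012], [0.0, 0.0, 1.0]] 0.04697084147899294 [[0.0186, 0.9949, -0.0991, 0.2109], [-0.9998, 0.0174, -0.0128, 0.081], [-0.0111, 0.0993, 0.995, 1.61], [0.0, 0.0, 0.0, 1.0]]
wrist [[291.71360406779945, 0.0, 277.66074698908193], [0.0, 291.71360406779945, 210.58590373908353], [0.0, 0.0, 1.0]] -0.06449009225101479 [[0.3665, -0.8947, -0.2552, 0.1682], [0.9304, 0.3519, 0.1026, 0.6328], [-0.002, -0.2751, 0.9614, 0.384], [0.0, 0.0, 0.0, 1.0]]
```

View pics/side0.png

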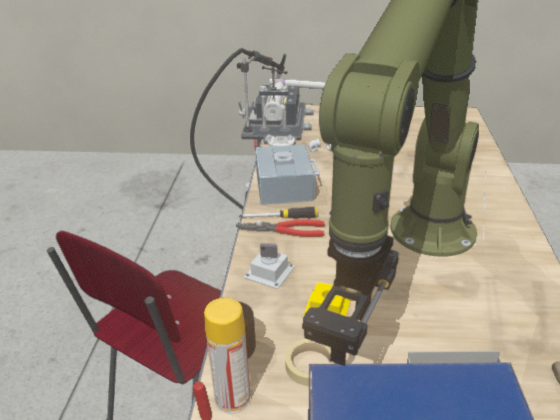

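View pics/top0.png

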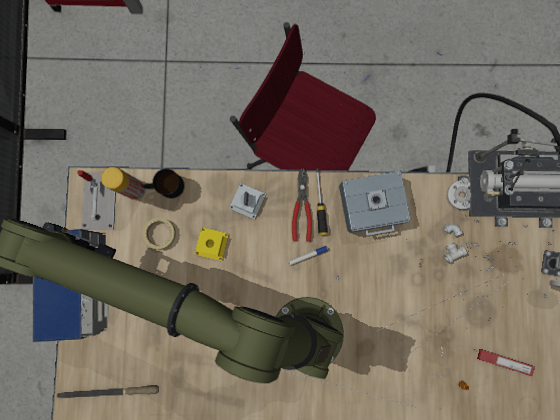

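View pics/wrist0.png

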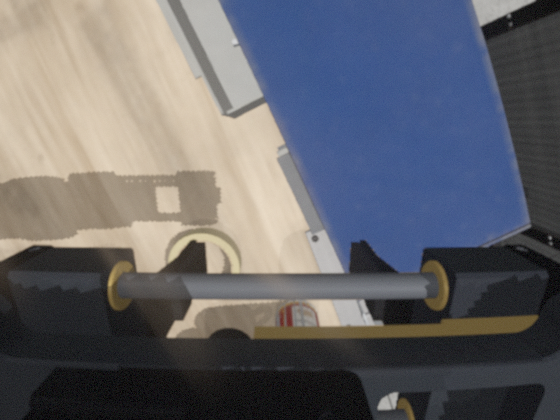

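```bash
python3 - <<'E'
from h import *
c=cam('top'); im=c['img']
np.savez('top0.npz',**c)
a=cv2.resize(im[170:230,215:285],(700,600),interpolation=cv2.INTER_CUBIC)
b=cv2.resize(im[160:250,330:420],(600,600),interpolation=cv2.INTER_CUBIC)
save('cs',a); save('cb',b)
C=cloud(c)
print((C[185:220:3,232:268:3,2]*1000).astype(int))
print((C[168:245:5,336:418:5,2]*1000).astype(int))
s=cam('side'); np.savez('side0.npz',**s)
save('cs2',cv2.resize(s['img'][235:290,235:305],(700,550),interpolation=cv2.INTER_CUBIC))
save('cb2',cv2.resize(s['img'][130:210,240:330],(720,600),interpolation=cv2.INTER_CUBIC))
E
```

```text
[[-2  2  4  7  9  2  1 -2 -1 -1  2 -3]
 [ 4  3  4 35 34  6  4  0 -3  3  0  0]
 [ 0 -3  7 38 41 41 42  1  4  4  2  0]
 [-9  8 38 43 47 84 46 43 45 39 20  8]
 [ 2  4 37 49 86 79 46 42 46 34  8  8]
 [ 3  9 42 42 80 78 46 38 42  0  1  0]
 [12 35 44 41 84 75 41 36 35  4 -3 -4]
 [ 9 31 40 43 41 39 35 47  7 15  0  0]
 [ 2  4  4  9 38 40 42 37  2  4  1  7]
 [ 7 -2  4 10  7  5 40  6  8  5 -1  0]
 [ 4 -1  3  4 -1  8 11  6  4 -3 -2  0]
 [ 2  0  2  5 -4  0  5 -1  2  2  3  0]]
[[-410 -407 -415 -848 -857 -857 -856 -838 -842 -843 -854 -850 -853 -852
  -856 -844 -224]
 [   2    0    0    1    1    3    5    0   -2   -3   -1   85   94   -1
    -3    5   -1]
 [   1   -7    0   -2    1   90   91   95   97   93   85   92   88   91
     0    0    0]
 [  -5   61   90   89   90   91   90   93   91   93   88   90   87   93
     3   -2    1]
 [   4   46   87   93   90   87   92   88   93   90   95   86   92   90
     0    2    0]
 [   6   22   86   79   84   90   99  105  103   99   86   88   95   89
     6    0    0]
 [   0   -1   86   94   94   94   88  100   56   99   94   91   88   87
     2    3    0]
 [   1    4   90   90   93   88   90  101   79   94  101   90   85   92
    93    1    4]
 [   6   -1   67   90   92   83   92   97  102   87   94   94   89   94
    94    1   -2]
 [ -11    4   52   91   88   91   92   89   88   88   92   91   90   92
    94   -9    0]
 [   0   -1   31   90   87   93   90   92   90   89   87   89   87   89
    86   10    4]
 [  -3    7   10   88   85   92   94   85 1610   95   92   78   87   72
    -7    1   -7]
 [   0   -2    0   88   88   80   84   74   21   -5    1    0   -2   -2
    -4    8   -5]
 [   5    0    0   -5    3    4   64   61   67   63    0    0    6    1
    -3    1    1]
 [  -2   -1   -5    3   -6    4    2   -1    0   -1   -6    0   -3    0
     9    6    1]
 [   1   -3   -3    0    2   -3   -1    0    7    1    1    2    0    3
    -1    2    1]]
```

View pics/cs.png

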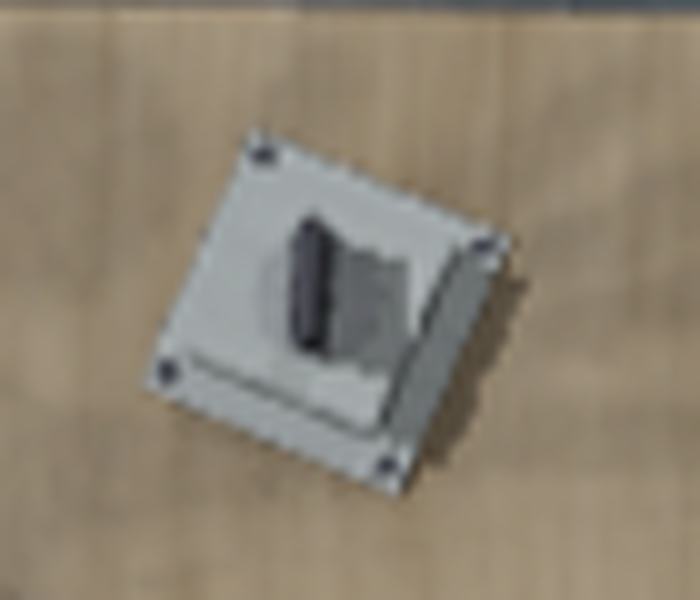

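View pics/cb.png

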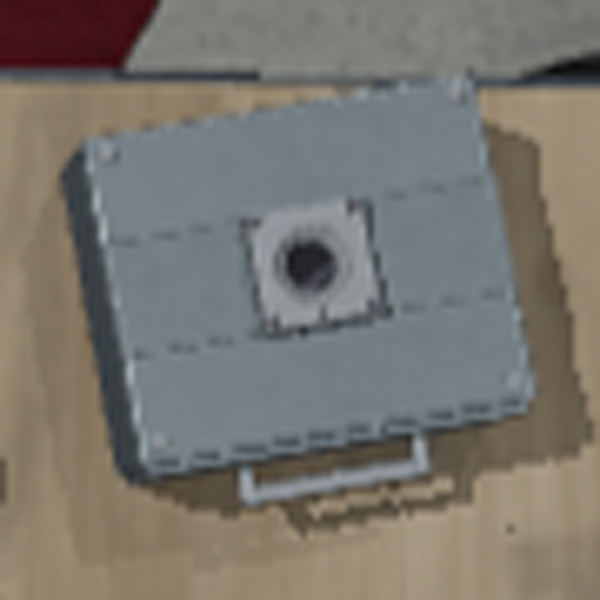

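View pics/cs2.png

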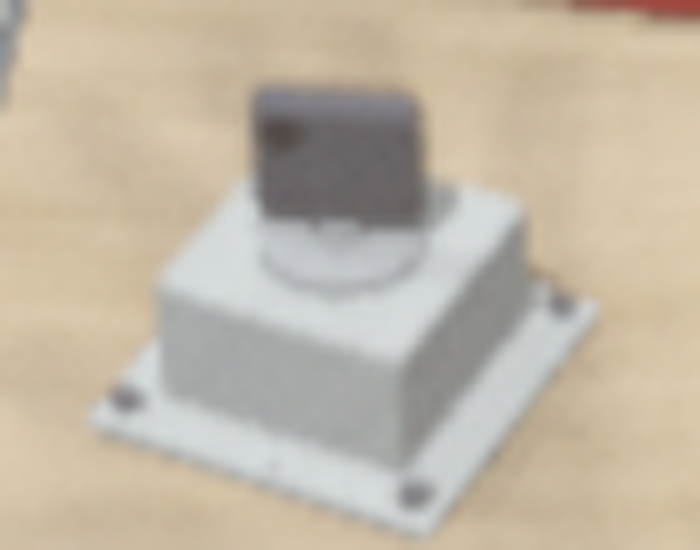

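View pics/cb2.png

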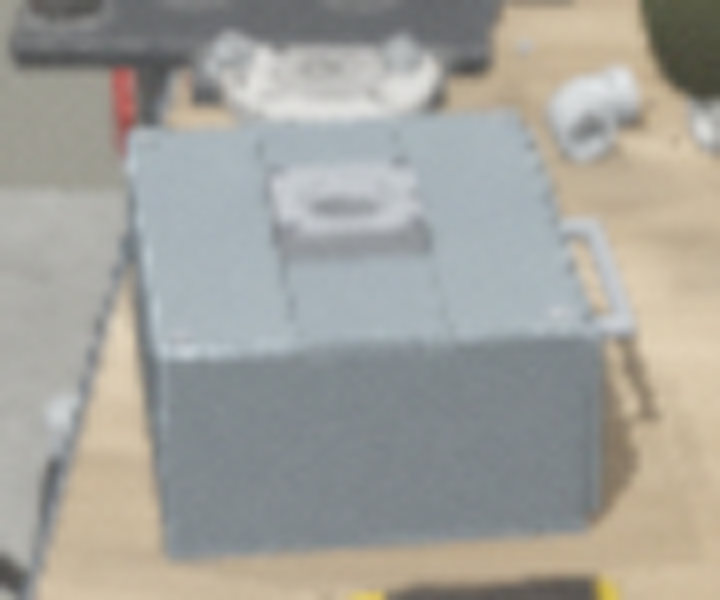

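```bash
python3 - <<'E'
from h import *
c=dict(np.load('top0.npz')); im=c['img']
g=cv2.cvtColor(im,cv2.COLOR_RGB2GRAY)
m=np.zeros_like(g); sub=g[188:208,240:256]; m[188:208,240:256]=(sub<85)*255
n,l,st,ce=cv2.connectedComponentsWithStats(m); k=1+st[1:,4].argmax(); print(st[k],ce[k])
v,u=np.nonzero(l==k)
P=onplane(c,np.c_[u,v],0.080); print('key',P.mean(0), cv2.minAreaRect(P[:,:2].astype(np.float32)*1000))
# stand base corners (crop/10+off) screws
scr=np.array([[263,153],[485,247],[387,465],[167,372]])/10+[215,170]-0.45
S=onplane(c,scr,0.006);print(S.round(4),S.mean(0)); 
# box screws
b=np.array([[107,150],[455,88],[515,380],[160,440]])*.15+[330,160]-.4
B=onplane(c,b,0.09);print(B.round(4),B.mean(0)); d=(B[0]-B[1])+(B[3]-B[2]);print('y axis yaw',np.degrees(np.arctan2(d[1],d[0]))-90, np.linalg.norm(B[0]-B[1]),np.linalg.norm(B[0]-B[3]))
sub=g[190:210,367:387]; mm=(sub<90); v,u=np.nonzero(mm); print(mm.sum(),u.mean()+367,v.mean()+190, onplane(c,[[u.mean()+367,v.mean()+190]],0.097))
s=dict(np.load('side0.npz'))
sc=np.array([[340,203]])/8+[240,130]-.4
print('side hole',onplane(s,sc,0.1))
st=np.array([[257,98],[420,98]])/10+[235,235]-.45
print('side key top',onplane(s,st,0.084))
E
```

```text
[244 192   5  14  51] [246.         198.41176471]
key [0.40656408 0.19356217 0.08      ] ((406.31158447265625, 193.55715942382812), (39.81718444824219, 12.15001106262207), 1.3737882375717163)
[[0.4593 0.2165 0.006 ]
 [0.4303 0.145  0.006 ]
 [0.3601 0.1746 0.006 ]
 [0.3885 0.2452 0.006 ]] [0.40955274 0.19534615 0.006     ]
[[ 0.46   -0.1068  0.09  ]
 [ 0.4908 -0.2633  0.09  ]
 [ 0.3587 -0.2894  0.09  ]
 [ 0.3288 -0.1312  0.09  ]] [ 0.40957757 -0.19770203  0.09      ]
y axis yaw 10.904687658030753 0.1594890189301221 0.13339593428638777
74 377.0135135135135 200.44594594594594 [[ 0.40491828 -0.1996354   0.097     ]]
side hole [[ 0.40995475 -0.20304272  0.1       ]]
side key top [[0.42599386 0.20110922 0.084     ]
 [0.38891979 0.19880691 0.084     ]]
```

```bash
python3 - <<'E'
from h import *
c=dict(np.load('top0.npz'));C=cloud(c)
for u0,v0,u1,v1 in [(100,165,145,200),(145,165,190,200)]:
    p=C[v0:v1,u0:u1].reshape(-1,3);p=p[(p[:,2]>.06)&(p[:,2]<.5)];print(p.max(0),p.min(0),np.percentile(p[:,2],97))
E
```

```text
[0.47032913 0.58555736 0.23284847] [0.40595174 0.50202736 0.06156352] 0.22970900159407315
[0.49014512 0.50571067 0.10286735] [0.41021057 0.39468821 0.06004945] 0.09821214983988669
```

>>> servo_tool(moves="0 0 -0.025 0 0 -0.205 -1;0 0 -0.025 0 0 -0.205 -1;0 0 -0.025 0 0 -0.205 -1;0 0 -0.025 0 0 -0.205 -1")

```text
time_s: 0.58
tool_pos: [0.2371, 0.6005, 0.298]
tool_rot: [-179.0, -0.4, -177.1]
force: [-0.1, 0.8, -0.5]
grip_width: 0.0869
```

>>> servo_tool(moves="-0.013 -0.037 0 0 0 0 -1;-0.013 -0.037 0 0 0 0 -1;-0.013 -0.037 0 0 0 0 -1;-0.013 -0.037 0 0 0 0 -1;-0.013 -0.037 0 0 0 0 -1;-0.013 -0.037 0 0 0 0 -1;-0.013 -0.037 0 0 0 0 -1;-0.013 -0.037 0.015 0 0 0 -1;-0.013 -0.037 0.015 0 0 0 -1;-0.013 -0.037 0.015 0 0 0 -1;-0.013 -0.037 0.015 0 0 0 -1;0 0 0 0 0 0 -1")

```text
time_s: 1.58
tool_pos: [0.4061, 0.1969, 0.2459]
tool_rot: [180.0, -0.0, -176.4]
force: [0.7, -0.1, 0.1]
grip_width: 0.0873
```

```bash
python3 - <<'E'
from h import *
print(env.get_obs()['tool_pos'],env.get_obs()['tool_rot'])
c=cam('wrist');np.savez('w1.npz',**c);save('w1',c['img'])
print(project(c,[[0.4065,0.1945,0.084],[0.4095,0.195,0.006]]))
E
```

```text
[0.40605799 0.19690383 0.24588503] [ 1.79962560e+02 -4.94591795e-02 -1.76405780e+02]
[[274.9849064  192.98300957]
 [275.6633988  183.48479178]]
```

View pics/w1.png

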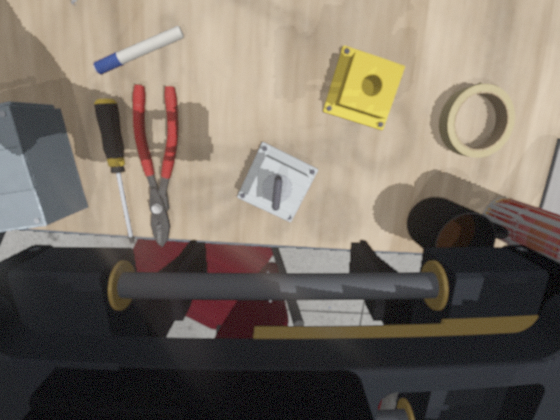

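```bash
python3 - <<'E'
from h import *
c=dict(np.load('w1.npz'));im=c['img']
save('w1c',cv2.resize(im[130:230,225:330],(735,700)[:2],interpolation=cv2.INTER_CUBIC))
g=cv2.cvtColor(im,cv2.COLOR_RGB2GRAY); m=np.zeros_like(g); m[165:215,265:290]=(g[165:215,265:290]<85)*255
n,l,st,ce=cv2.connectedComponentsWithStats(m);k=1+st[1:,4].argmax();print(st[k],ce[k])
v,u=np.nonzero(l==k);P=onplane(c,np.c_[u,v],0.08)
print(P.mean(0),cv2.minAreaRect(P[:,:2].astype(np.float32)*1000))
print(P[:,:2].min(0),P[:,:2].max(0))
w,V=np.linalg.eigh(np.cov(P[:,:2].T));print(np.degrees(np.arctan2(V[1,1],V[0,1])))
# foot corners screws
E
```

```text
[276 176   5   4  13] [277.53846154 177.53846154]
[0.38831083 0.19642098 0.08      ] ((388.0233154296875, 196.46817016601562), (3.4336957931518555, 4.928617477416992), 22.22924041748047)
[0.38642282 0.1945426 ] [0.39019062 0.19939883]
105.95267869446691
```

View pics/w1c.png

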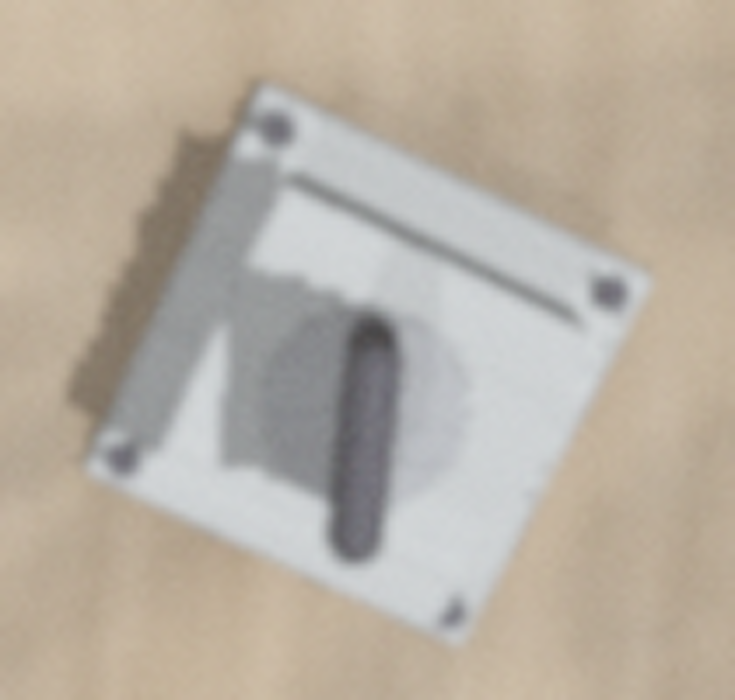

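```bash
python3 - <<'E'
from h import *
c=dict(np.load('w1.npz'))
e=np.array([[375,315],[353,563]])/7+[225,130]-.43
P=onplane(c,e,.084);print(P,P.mean(0),np.linalg.norm(P[0]-P[1]));d=P[1]-P[0];print(np.degrees(np.arctan2(d[1],d[0])))
s=np.array([[277,130],[608,293],[455,612],[124,457]])/7+[225,130]-.43
S=onplane(c,s,.006);print(S.mean(0))
f=np.array([[363,402]])/7+[225,130]-.43; print('flange c',onplane(c,f,.044))
m=np.array([[335,440],[393,440]])/7+[225,130]-.43; print(onplane(c,m,.084))
E
```

```text
[[0.38407334 0.19686732 0.084     ]
 [0.42768539 0.19580502 0.084     ]] [0.40587936 0.19633617 0.084     ] 0.04362498480510235
-1.395330556718408
[0.40930812 0.19675308 0.006     ]
flange c [[0.40706927 0.19611449 0.044     ]]
[[0.40601261 0.19139595 0.084     ]
 [0.40538536 0.20131692 0.084     ]]
```

>>> servo_tool(moves="-0.0015 -0.001 0.03 0 0 0.108 -1;0 0 0.03 0 0 0 -1;0 0 0.03 0 0 0 -1;0 0 0.03 0 0 0 -1;0 0 0.02 0 0 0 -1;0 0 0 0 0 0 -1")

```text
time_s: 2.13
tool_pos: [0.408, 0.2067, 0.1063]
tool_rot: [179.3, 0.4, -179.4]
force: [-1.2, -0.3, -0.6]
grip_width: 0.0872
```

```bash
python3 - <<'E'
from h import *
print(env.get_obs()['tool_pos'],env.get_obs()['tool_rot'])
c=cam('wrist');np.savez('w2.npz',**c);save('w2',c['img'])
E
```

```text
[0.40800785 0.20671679 0.10627571] [ 179.28791469    0.39044209 -179.38131181]
```

View pics/w2.png

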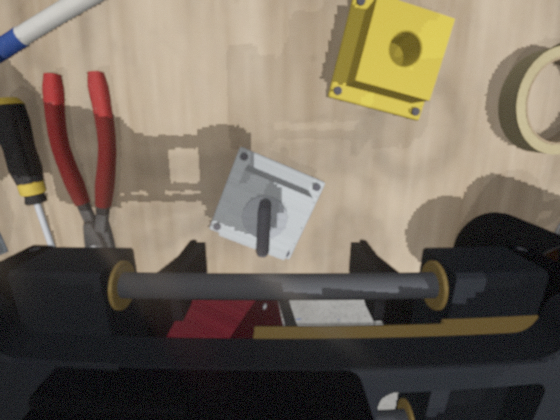

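```bash
python3 - <<'E'
from h import *
c=dict(np.load('w2.npz'));im=c['img']
save('w2c',cv2.resize(im[185:270,215:320],(735,595),interpolation=cv2.INTER_CUBIC))
g=cv2.cvtColor(im,cv2.COLOR_RGB2GRAY); print(g[200:258:6,252:280])
E
```

```text
[[123 129 127 129 127 127 128 119 100  87  77  68  70  67  68  69  72  85
   98 111 114 111 112 111 109 112 113 118]
 [131 129 129 129 129 122 106  80  68  63  67  64  60  65  64  59  62  59
   74  95 106 111 115 112 111 113 117 119]
 [132 129 133 132 126 102  81  71  74  72  74  76  76  71  75  69  71  68
   80 102 113 113 115 113 117 128 136 145]
 [130 129 129 128 122  94  78  73  74  75  77  79  79  73  70  67  68  71
   80  96 111 113 112 114 131 157 173 180]
 [129 132 128 127 114  88  77  75  70  72  75  74  75  73  70  71  65  70
   93 108 113 115 116 125 142 171 183 186]
 [131 129 129 122 111  83  76  72  77  74  76  72  77  69  74  67  69 106
  143 169 180 182 184 182 181 183 181 183]
 [192 182 168 146 116  80  71  76  75  74  74  78  72  70  73  64  82 122
  166 182 185 185 188 192 196 198 201 201]
 [200 202 200 183 144  97  76  75  77  74  71  78  72  69  72  68  96 146
  186 201 204 202 203 203 202 202 202 200]
 [182 187 181 159 117  85  81  81  77  79  77  77  75  72  72  68 112 161
  188 197 199 198 197 197 197 196 198 199]
 [176 174 171 165 146 117  93  87  87  87  80  81  82  82  92 126 160 183
  192 194 196 195 197 198 198 199 198 198]]
```

View pics/w2c.png

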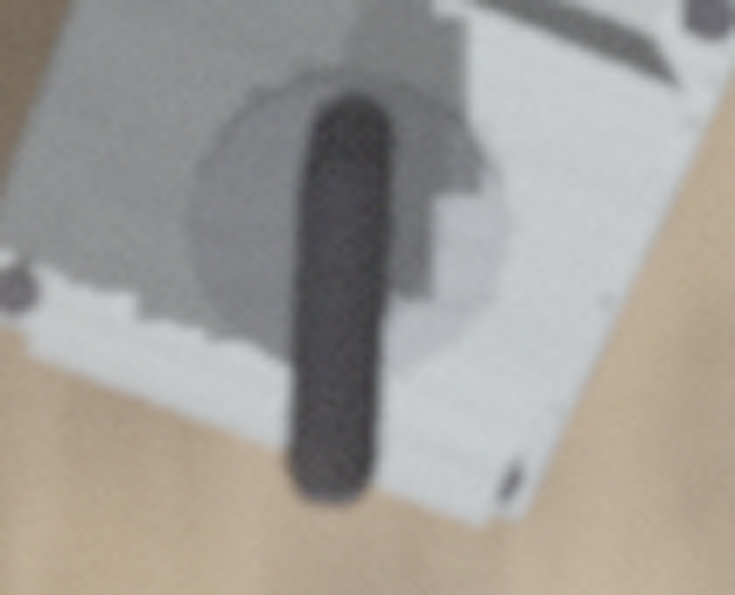

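```bash
python3 - <<'E'
from h import *
c=dict(np.load('w2.npz'))
off=np.array([215,185])-.43
e=np.array([[351,100],[332,503]])/7+off
P=onplane(c,e,.084);print(P,P.mean(0),np.linalg.norm(P[0]-P[1]))
e=np.array([[351,130],[332.5,460]])/7+off
P=onplane(c,e,.084);d=P[1]-P[0];print(np.degrees(np.arctan2(d[1],d[0])))
m=np.array([[298,300],[385,300]])/7+off; print(onplane(c,m,.084),'w')
f=np.array([[349,225]])/7+off; print('flange c',onplane(c,f,.044))
E
```

```text
[[0.38192693 0.19818794 0.084     ]
 [0.42690294 0.19606507 0.084     ]] [0.40441494 0.1971265  0.084     ] 0.04502608095812857
-3.181803666535288
[[0.40359516 0.19260024 0.084     ]
 [0.40352687 0.20173171 0.084     ]] w
flange c [[0.40795418 0.19668746 0.044     ]]
```

>>> servo_tool(moves="0 -0.0097 0 0.024 0.0136 0.09 -1;0 0 0 0 0 0 -1")

```text
time_s: 2.35
tool_pos: [0.4095, 0.1997, 0.1103]
tool_rot: [179.8, 0.2, 178.1]
force: [0.1, 0.7, 0.6]
grip_width: 0.0872
```

>>> servo_tool(moves="0.002 -0.003 0.015 0.007 0.007 0 -1;0 0 0.015 0 0 0 -1;0 0 0 0 0 0 -1")

```text
time_s: 2.6
tool_pos: [0.4114, 0.2018, 0.086]
tool_rot: [179.6, 0.5, 178.4]
force: [0.1, 0.3, -0.6]
grip_width: 0.087
```

>>> servo_tool(moves="0.005 -0.006 0.010 0.007 0.01 0 -1;0 0 0 0 0 0 -1;0.001 -0.001 0.008 0 0.005 0 -1;0 0 0 0 0 0 -1")

```text
time_s: 2.93
tool_pos: [0.4074, 0.1976, 0.0714]
tool_rot: [179.5, 0.4, 178.6]
force: [-1.1, -0.2, -0.8]
grip_width: 0.087
```

>>> servo_tool(moves="0.001 -0.002 0.010 0.015 0.01 0 -1;0 0 0 0 0 0 -1;0 0 0 0.005 0.01 0 -1")

```text
time_s: 3.18
tool_pos: [0.407, 0.196, 0.0613]
tool_rot: [-180.0, -0.1, 178.6]
force: [0.8, 0.2, 0.1]
grip_width: 0.0871
```

```bash
python3 - <<'E'
from h import *
print(env.get_obs()['tool_pos'],env.get_obs()['tool_rot'])
c=cam('wrist');np.savez('w3.npz',**c);save('w3',cv2.resize(c['img'][150:300,150:400],(750,450)))
s=cam('side');save('s3',cv2.resize(s['img'][220:300,220:320],(750,600)))
E
```

```text
[0.40695934 0.19598652 0.06128904] [-1.79959447e+02 -1.46925194e-01  1.78606246e+02]
```

View pics/w3.png

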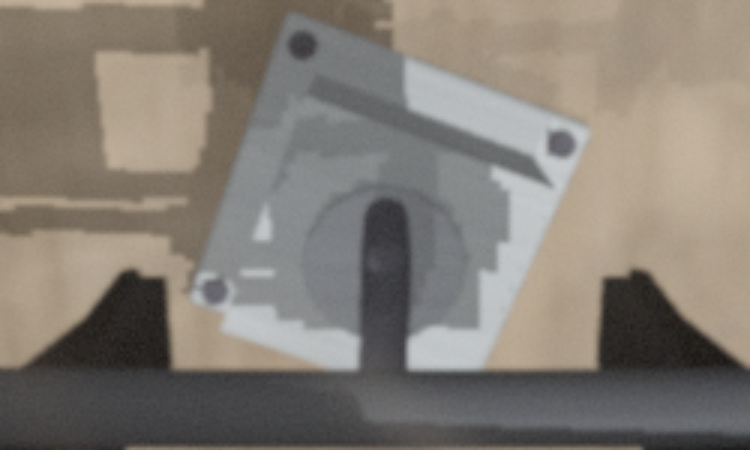

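View pics/s3.png

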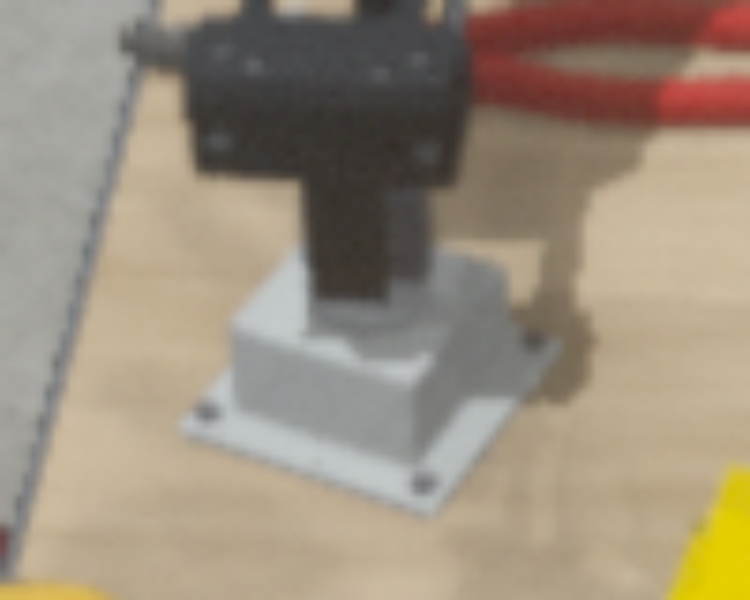

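>>> servo_tool(moves="0 0 0 0 0 0 1;0 0 0 0 0 0 1;0 0 0 0 0 0 1;0 0 0 0 0 0 1;0 0 0 0 0 0 1;0 0 0 0 0 0 1;0 0 0 0 0 0 1;0 0 0 0 0 0 1", squeeze=35)

```text
time_s: 3.95
tool_pos: [0.4077, 0.1964, 0.062]
tool_rot: [-180.0, -0.1, 178.6]
force: [-0.2, -0.2, -0.8]
grip_width: 0.0416
```

>>> servo_tool(moves="0 0 0 0 0 0 1;0 0 0 0 0 0 1;0 0 0 0 0 0 1;0 0 0 0 0 0 1;0 0 0 0 0 0 1;0 0 0 0 0 0 1;0 0 0 0 0 0 1;0 0 0 0 0 0 1;0 0 0 0 0 0 1")

```text
time_s: 4.7
tool_pos: [0.4077, 0.1962, 0.0619]
tool_rot: [-180.0, -0.1, 178.6]
force: [-0.6, 0.1, 0.1]
grip_width: 0.0088
```

>>> servo_tool(moves="0 0 -0.008 0 0 0 1;0 0 -0.008 0 0 0 1;0 0 0 0 0 0 1")

```text
time_s: 4.95
tool_pos: [0.407, 0.1958, 0.0786]
tool_rot: [-179.9, -0.2, 178.6]
force: [0.5, 0.6, -1.3]
grip_width: 0.0088
```

>>> servo_tool(moves="-0.0005 0 -0.01 0 0 0 1;-0.0005 0 -0.01 0 0 0 1;-0.0005 0 -0.01 0 0 0 1;0 0 -0.01 0 0 0 1;0 0 -0.02 0 0 0 1;0 0 -0.03 0 0 0 1;0 0 -0.03 0 0 0 1;0 0 0 0 0 0 1;0 0 0 0 0 0 1")

```text
time_s: 5.7
tool_pos: [0.409, 0.1957, 0.2114]
tool_rot: [180.0, -0.1, 178.6]
force: [0.4, -0.5, -2.4]
grip_width: 0.0089
```

```bash
python3 - <<'E'
from h import *
o=env.get_obs();print(o['tool_pos'],o['tool_rot'],o['qpos'],o['force'],o['wrist_torque'])
c=cam('wrist');np.savez('w4.npz',**c);save('w4',c['img'])
s=cam('side');np.savez('s4.npz',**s);save('s4',cv2.resize(s['img'][170:270,220:345],(750,600)))
E
```

```text
[0.40903279 0.19572706 0.21136847] [ 1.79969756e+02 -5.21388450e-02  1.78570300e+02] [-41.79964573  -6.35472749  12.01328879 109.28907977   1.30069553
  76.95967931  58.41805772] [ 0.38972103 -0.5081794  -2.42654662] [ 0.02992871 -0.00436063  0.00351288]
```

View pics/w4.png

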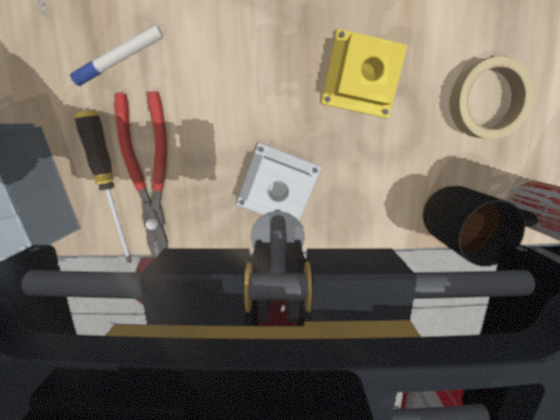

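View pics/s4.png

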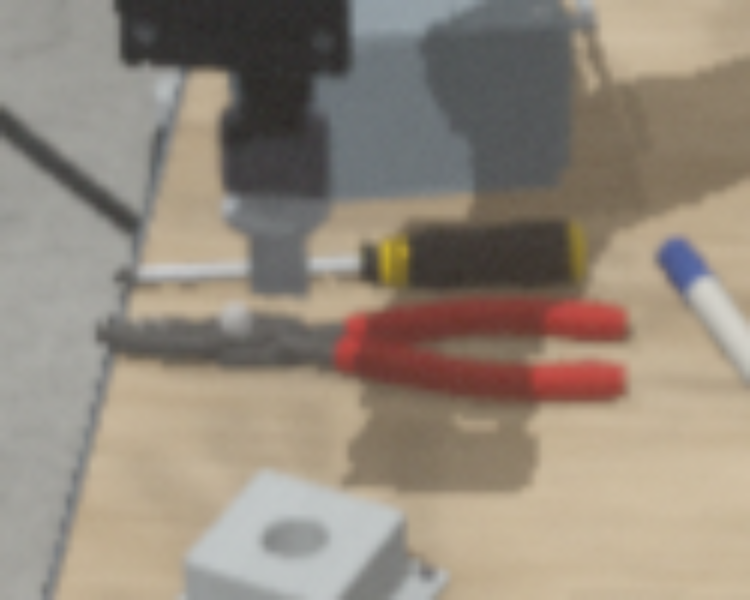

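>>> servo_tool(moves="-0.012 -0.03 -0.006 0 0 0 1;-0.012 -0.035 -0.006 0 0 0 1;-0.012 -0.036 -0.006 0 0 0 1;-0.01 -0.036 -0.006 0 0 0 1;-0.005 -0.036 -0.006 0 0 0 1;0 -0.036 0 0 0 0 1;0 -0.036 0 0 0 0 1;0.006 -0.036 0 0 0 0 1;0.012 -0.036 0 0 0 0 1;0 0 0 0 0 0 1")

```text
time_s: 6.63
tool_pos: [0.4289, -0.1351, 0.2303]
tool_rot: [-179.5, -1.2, 179.1]
force: [-0.2, -0.1, -1.3]
grip_width: 0.009
```

>>> servo_tool(moves="0.01 -0.03 -0.008 -0.01 -0.02 -0.1 1;0.01 -0.03 -0.007 0 -0.02 -0.14 1;0 -0.003 0 0 0 0 1;0 0 0 0 0 0 1;0 0 0 0 0 0 1")

```text
time_s: 7.05
tool_pos: [0.4047, -0.2014, 0.2408]
tool_rot: [179.9, -0.6, -174.1]
force: [-0.1, 0.9, -0.2]
grip_width: 0.0093
```

```bash
python3 - <<'E'
from h import *
o=env.get_obs();print(o['tool_pos'],o['tool_rot'],o['qpos'],o['force'],o['wrist_torque'])
c=cam('wrist');np.savez('w5.npz',**c);save('w5',c['img'])
save('w5c',cv2.resize(c['img'][130:270,205:355],(750,700)[:2],interpolation=cv2.INTER_CUBIC))
E
```

```text
[ 0.40465677 -0.20135697  0.24081641] [ 179.88600012   -0.61247512 -174.09518897] [-22.65743756 -10.66479412  40.71487128 107.20060707   7.14946053
  81.59947131 112.34429013] [-0.05340339  0.90574255 -0.22614384] [0.06642851 0.00959122 0.00241386]
```

View pics/w5.png

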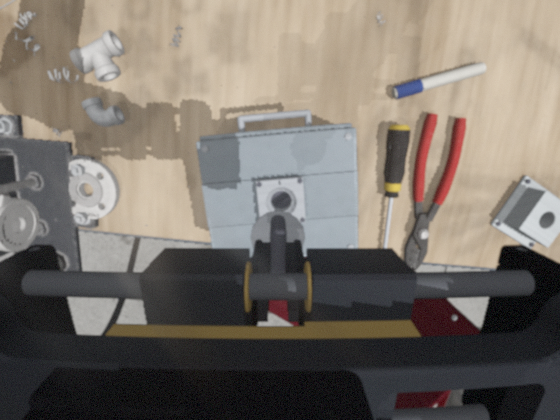

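View pics/w5c.png

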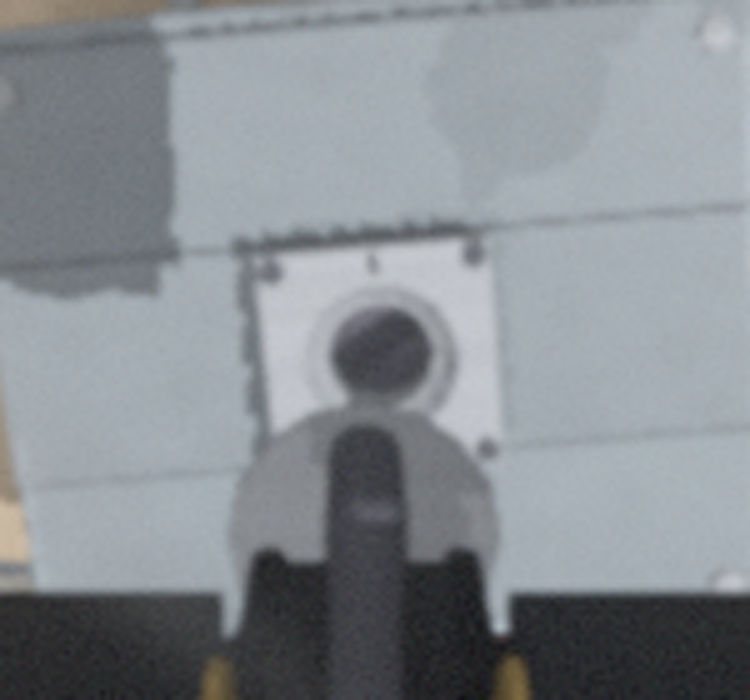

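```bash
cat > meas.py <<'E'
from h import *
from scipy.optimize import least_squares
def circ(cx,cy,z,r,n=360):
    t=np.linspace(0,2*np.pi,n);return np.c_[cx+r*np.cos(t),cy+r*np.sin(t),0*t+z]
def projtool(c,P):
    d=dict(c);d['T']=c['hand_eye'];return project(d,P)
def flange(c,top,left,right):
    def f(p):
        q=np.vstack([projtool(c,circ(p[0],p[1],.018,.02)),projtool(c,circ(p[0],p[1],.022,.02))])
        return [q[:,1].min()-top,(q[:,0].min()+q[:,0].max())/2-(left+right)/2]
    s=least_squares(f,[0,0],x_scale=.001,diff_step=1e-3);p=s.x
    q=np.vstack([projtool(c,circ(p[0],p[1],.018,.02)),projtool(c,circ(p[0],p[1],.022,.02))])
    return p,q[:,0].max()-q[:,0].min(),s.fun
E
python3 - <<'E'
from meas import *
c=dict(np.load('w5.npz'))
off=np.array([205,130])-.4
p,w,r=flange(c,405/5+off[1],230/5+off[0],497/5+off[0]);print('flange tool xy',p,'width px pred',w,'meas',267/5,r)
T=c['T']@np.linalg.inv(c['hand_eye'])
print('key axis world',(T@[p[0],p[1],.02,1])[:3])
# bore
def fit(z,rad,tp,lf,rt,bt=None):
    def f(q):
        u=project(c,circ(q[0],q[1],z,rad));e=[(u[:,0].min()+u[:,0].max())/2-((lf+rt)/2/5+off[0]),u[:,1].min()-(tp/5+off[1])]
        if bt: e.append(u[:,1].max()-(bt/5+off[1]))
        return e
    s=least_squares(f,[.408,-.2],x_scale=.001,diff_step=1e-4);u=project(c,circ(*s.x,z,rad));print(z,s.x,s.fun,'w',(u[:,0].max()-u[:,0].min())*5,rt-lf)
fit(.102,.017,288,308,457)
fit(.097,.0122,306,332,433,400)
# lock square: corners visible upper-left(256,247) upper-right(492,237)
P=onplane(c,np.array([[256,250],[492,238],[270,271],[474,254],[488,449]])/5+off,.102);print(P.round(4))
E
```

```text
flange tool xy [-0.00245668  0.00048908] width px pred 54.92367553376184 meas 53.4 [0. 0.]
key axis world [ 0.40683322 -0.20060018  0.22079231]
0.102 [ 0.40842554 -0.19608284] [ 0.00000000e+00 -8.52651283e-14] w 150.56050994277427 149
0.097 [ 0.40761702 -0.19610537] [ 2.15809796e-04 -9.56596589e-01  9.93327252e-01] w 106.56093794615771 101
[[ 0.3859 -0.2267  0.102 ]
 [ 0.3779 -0.175   0.102 ]
 [ 0.3903 -0.2232  0.102 ]
 [ 0.3818 -0.1785  0.102 ]
 [ 0.4263 -0.1698  0.102 ]]
```

>>> servo_tool(moves="-0.0017 0.0042 0.015 0 -0.02 0 1;0 0 0.015 0 0 0 1;0 0 0.015 0 0 0 1;0 0 0.005 0 0 0 1;0 0 0 0 0 0 1")

```text
time_s: 7.52
tool_pos: [0.4074, -0.1887, 0.1867]
tool_rot: [179.8, -0.3, -173.5]
force: [-0.3, 0.6, -1.4]
grip_width: 0.009
```

```bash
python3 - <<'E'
from h import *
o=env.get_obs();print(o['tool_pos'],o['tool_rot'],o['force'],o['wrist_torque'])
c=cam('wrist');np.savez('w6.npz',**c)
save('w6c',cv2.resize(c['img'][150:270,205:355],(750,600),interpolation=cv2.INTER_CUBIC))
E
```

```text
[ 0.40744842 -0.18865621  0.18668168] [ 179.81443056   -0.25041666 -173.5102079 ] [-0.34464815  0.58464945 -1.44367181] [0.02144676 0.02759305 0.01107995]
```

View pics/w6c.png

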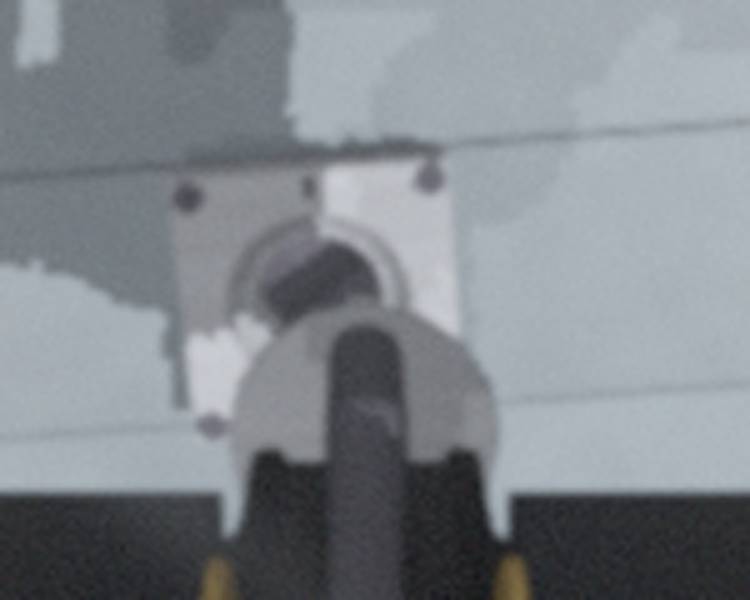

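```bash
cat >> meas.py <<'E'
def run(c,off,fl,rim,sq=None,k=5):
    off=np.array(off)-.4
    p,w,r=flange(c,fl[0]/k+off[1],fl[1]/k+off[0],fl[2]/k+off[0]);print('flange tool xy',p,'w',w*k,fl[2]-fl[1])
    T=c['T']@np.linalg.inv(c['hand_eye']);a=(T@[p[0],p[1],.02,1])[:3]; print('key axis',a,'tip',(T@[p[0],p[1],.058,1])[:3])
    z,rad=.102,.017
    def f(q):
        u=project(c,circ(q[0],q[1],z,rad));return [(u[:,0].min()+u[:,0].max())/2-((rim[1]+rim[2])/2/k+off[0]),u[:,1].min()-(rim[0]/k+off[1])]
    s=least_squares(f,[.408,-.2],x_scale=.001,diff_step=1e-4);u=project(c,circ(*s.x,z,rad));print('hole',s.x,'w',(u[:,0].max()-u[:,0].min())*k,rim[2]-rim[1])
    if sq is not None: P=onplane(c,np.array(sq)/k+off,.102);print(P.round(4))
    tip=(T@[p[0],p[1],.058,1])[:2]; d=s.x-tip; print('world d',d,'tool d',(T[:2,:2].T@d))
E
python3 - <<'E'
from meas import *
c=dict(np.load('w6.npz'))
run(c,[205,150],(307,230,497),(217,227,410),[[187,197],[429,178],[211,425]])
E
```

```text
flange tool xy [-0.00276604  0.00049192] w 274.5069843683129 267
key axis [ 0.41004694 -0.18780033  0.16667148] tip [ 0.40986801 -0.18769681  0.12867204]
hole [ 0.40834559 -0.19645951] w 179.77508148346985 183
[[ 0.3904 -0.2229  0.102 ]
 [ 0.3818 -0.1787  0.102 ]
 [ 0.4347 -0.2146  0.102 ]]
world d [-0.00152242 -0.0087627 ] tool d [ 0.00250306 -0.00853447]
```

>>> servo_tool(moves="0.0025 -0.0085 0 0.005 -0.01 0 1;0 0 0 0 0 0 1;0 0 0 0 0 0 1")

```text
time_s: 7.82
tool_pos: [0.4073, -0.1973, 0.1885]
tool_rot: [-180.0, 0.1, -173.4]
force: [-0.2, 0.1, -2.1]
grip_width: 0.0091
```

>>> servo_tool(moves="0.0012 -0.001 0.01 0 0 0 1;0 -0.001 0.01 0 0 0 1;0 0 0 0 0 0 1;0 0 0 0 0 0 1")

```text
time_s: 8.15
tool_pos: [0.4072, -0.2005, 0.1679]
tool_rot: [-179.9, 0.3, -173.4]
force: [0.8, 0.6, -1.8]
grip_width: 0.0088
```

```bash
python3 - <<'E'
from h import *
o=env.get_obs();print(o['tool_pos'],o['tool_rot'],o['force'],o['wrist_torque'])
c=cam('wrist');np.savez('w7.npz',**c)
save('w7c',cv2.resize(c['img'][150:270,205:355],(750,600),interpolation=cv2.INTER_CUBIC))
c=cam('side');np.savez('s7.npz',**c)
save('s7',cv2.resize(c['img'][110:200,235:345],(733,600),interpolation=cv2.INTER_CUBIC))
E
```

```text
[ 0.40717436 -0.20050833  0.1678828 ] [-179.944805      0.32295559 -173.4491609 ] [ 0.82237494  0.64798272 -1.80248132] [ 0.04491973  0.03937557 -0.02855801]
```

View pics/w7c.png

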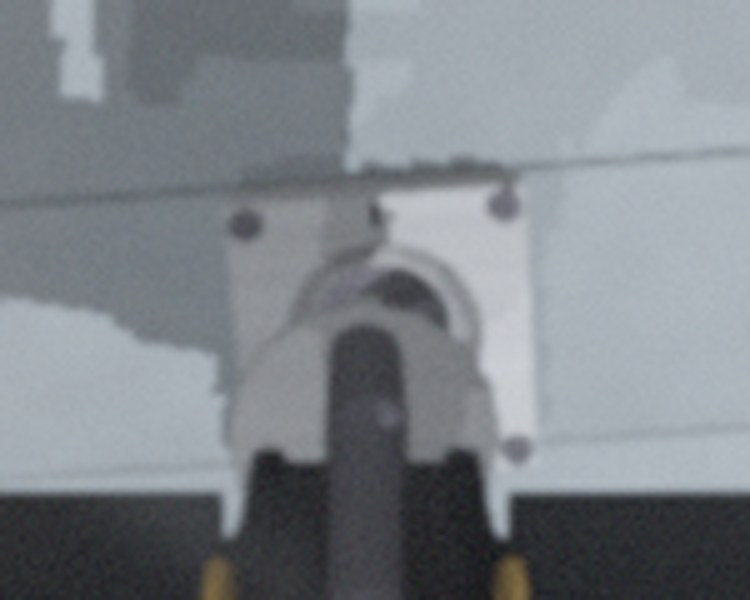

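View pics/s7.png

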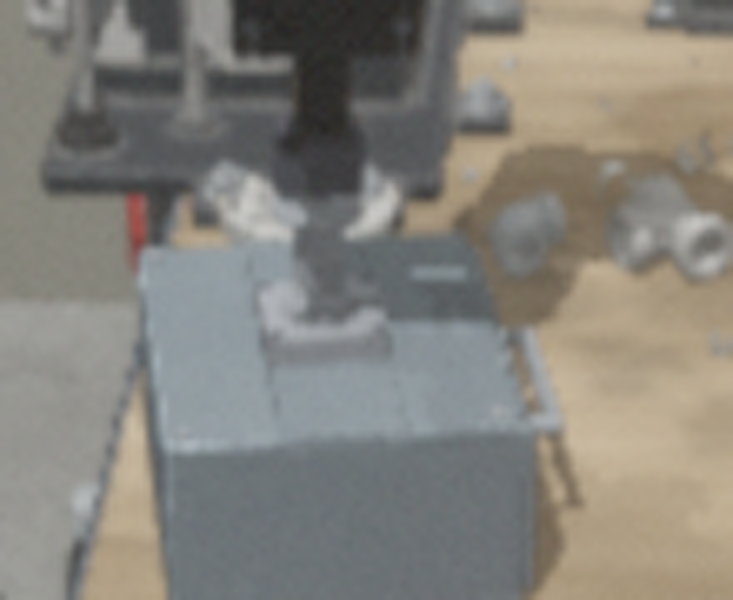

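```bash
python3 - <<'E'
from meas import *
c=dict(np.load('w7.npz'))
run(c,[205,150],(307,230,497),(245,288,481),[[245,225],[504,206],[518,449]])
E
```

```text
flange tool xy [-0.00277152  0.00049225] w 274.4992016290728 267
key axis [ 0.40998578 -0.19970938  0.14789828] tip [ 0.41020275 -0.19972132  0.1098989 ]
hole [ 0.40822419 -0.19629618] w 192.21013235857555 193
[[ 0.3906 -0.2227  0.102 ]
 [ 0.3821 -0.1787  0.102 ]
 [ 0.4263 -0.1698  0.102 ]]
world d [-0.00197856  0.00342513] tool d [0.00157486 0.00362848]
```

>>> servo_tool(moves="0.0012 0.0034 0 -0.003 0.012 0 1;0 0 0 0 0 0 1;0 0 0 0 0 0 1")

```text
time_s: 8.5
tool_pos: [0.4058, -0.1967, 0.1685]
tool_rot: [180.0, -0.0, -173.4]
force: [0.6, 0.3, -1.3]
grip_width: 0.0092
```

>>> servo_tool(moves="0 0 0.005 0 0 0 1;0 0 0 0 0 0 1;0 0 0 0 0 0 1")

```text
time_s: 8.75
tool_pos: [0.4062, -0.1966, 0.1634]
tool_rot: [180.0, 0.0, -173.4]
force: [-0.5, 0.5, -2.4]
grip_width: 0.0093
```

Good accuracy with small steps.

>>> servo_tool(moves="0 -0.0005 0.005 0 0 0 1;0 0 0 0 0 0 1;0 0 0 0 0 0 1")

```text
time_s: 9.0
tool_pos: [0.4063, -0.1971, 0.1577]
tool_rot: [180.0, 0.0, -173.4]
force: [0.8, -0.3, -1.0]
grip_width: 0.0093
```

>>> servo_tool(moves="0 0 0.004 0 0 0 1;0 0 0 0 0 0 1;0 0 0 0 0 0 1")

```text
time_s: 9.25
tool_pos: [0.4061, -0.1972, 0.1532]
tool_rot: [180.0, 0.0, -173.4]
force: [-0.2, 0.4, -0.8]
grip_width: 0.0088
```

```bash
python3 - <<'E'
from h import *
o=env.get_obs();print(o['tool_pos'],o['tool_rot'],o['force'],o['wrist_torque'])
c=cam('wrist');np.savez('w8.npz',**c)
save('w8c',cv2.resize(c['img'][150:270,205:355],(750,600),interpolation=cv2.INTER_CUBIC))
E
```

```text
[ 0.40610675 -0.19719854  0.15316278] [ 1.79975047e+02  7.66085503e-04 -1.73402484e+02] [-0.16631449  0.36245954 -0.84778782] [ 0.02315163  0.00670282 -0.04070803]
```

View pics/w8c.png

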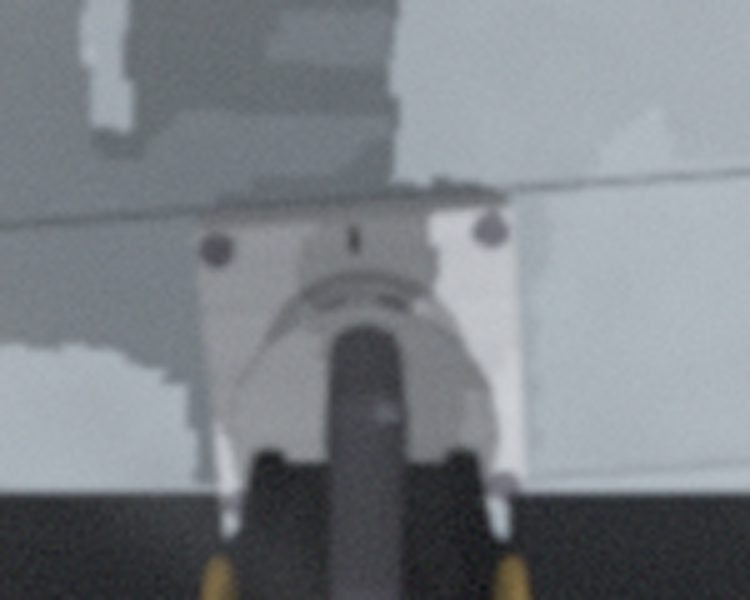

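>>> servo_tool(moves="0 0 0.004 0 0 0 1;0 0 0 0 0 0 1;0 0 0 0 0 0 1")

```text
time_s: 9.55
tool_pos: [0.4061, -0.1971, 0.1488]
tool_rot: [180.0, 0.0, -173.4]
force: [0.0, -1.0, -1.6]
grip_width: 0.0089
```

>>> servo_tool(moves="0 0 0.003 0 0 0 1;0 0 0 0 0 0 1;0 0 0 0 0 0 1")

```text
time_s: 9.8
tool_pos: [0.4062, -0.1971, 0.1455]
tool_rot: [180.0, 0.0, -173.4]
force: [0.3, 0.3, -0.4]
grip_width: 0.0091
```

>>> servo_tool(moves="0 0 0.002 0 0 0 1;0 0 0 0 0 0 1")

```text
time_s: 9.97
tool_pos: [0.4062, -0.1971, 0.1433]
tool_rot: [180.0, 0.0, -173.4]
force: [-0.1, -0.2, -1.8]
grip_width: 0.0092
```

>>> servo_tool(moves="0 0 0.001 0 0 0 1;0 0 0 0 0 0 1")

```text
time_s: 10.13
tool_pos: [0.4062, -0.1971, 0.1422]
tool_rot: [180.0, 0.0, -173.4]
force: [-0.5, -0.7, -1.5]
grip_width: 0.0089
```

Shank in bore, no lateral force. Feel for the plug at 1 mm steps.

>>> servo_tool(moves="0 0 0.001 0 0 0 1;0 0 0 0 0 0 1")

```text
time_s: 10.3
tool_pos: [0.4062, -0.1971, 0.1411]
tool_rot: [180.0, 0.0, -173.4]
force: [-0.2, -0.5, -2.0]
grip_width: 0.0098
```

>>> servo_tool(moves="0 0 0.001 0 0 0 1;0 0 0 0 0 0 1")

```text
time_s: 10.47
tool_pos: [0.4063, -0.1972, 0.1401]
tool_rot: [180.0, 0.0, -173.4]
force: [-0.6, -0.9, -0.7]
grip_width: 0.0091
```

>>> servo_tool(moves="0 0 0.001 0 0 0 1;0 0 0 0 0 0 1")

```text
time_s: 10.63
tool_pos: [0.4063, -0.1972, 0.139]
tool_rot: [180.0, 0.0, -173.4]
force: [0.4, -0.2, -0.2]
grip_width: 0.0092
```

>>> servo_tool(moves="0 0 0.001 0 0 0 1;0 0 0 0 0 0 1")

```text
time_s: 10.8
tool_pos: [0.4063, -0.1972, 0.1379]
tool_rot: [180.0, 0.0, -173.4]
force: [-0.7, -0.5, -1.1]
grip_width: 0.0091
```

>>> servo_tool(moves="0 0 0.001 0 0 0 1;0 0 0 0 0 0 1")

```text
time_s: 10.97
tool_pos: [0.4063, -0.1972, 0.1368]
tool_rot: [180.0, 0.0, -173.4]
force: [0.1, -0.1, -1.4]
grip_width: 0.0092
```

>>> servo_tool(moves="0 0 0.001 0 0 0 1;0 0 0 0 0 0 1")

```text
time_s: 11.13
tool_pos: [0.4068, -0.1973, 0.1361]
tool_rot: [180.0, 0.1, -173.4]
force: [0.2, -0.4, -0.7]
grip_width: 0.009
```

>>> servo_tool(moves="0 0 0.001 0 0 0 1;0 0 0 0 0 0 1")

```text
time_s: 11.3
tool_pos: [0.4074, -0.1976, 0.136]
tool_rot: [-180.0, 0.2, -173.4]
force: [-0.8, 0.5, 1.1]
grip_width: 0.0093
```

>>> servo_tool(moves="0 0 0.001 0 0 0 1;0 0 0 0 0 0 1")

```text
time_s: 11.47
tool_pos: [0.4077, -0.1978, 0.1358]
tool_rot: [-180.0, 0.2, -173.4]
force: [-1.6, 0.1, 2.0]
grip_width: 0.009
```

>>> servo_tool(moves="0.001 0 0.002 0 0 0 1;0.0005 0 0.002 0 0 0 1")

```text
time_s: 11.63
tool_pos: [0.4078, -0.1985, 0.1336]
tool_rot: [-179.9, 0.4, -173.4]
force: [-1.1, -0.2, 10.0]
grip_width: 0.0088
```

>>> servo_tool(moves="0.0006 0.0004 0.0005 0 0.005 0.06 1;0.0006 0.0004 0.0005 0 0.005 0.06 1")

```text
time_s: 11.8
tool_pos: [0.4076, -0.198, 0.1338]
tool_rot: [-180.0, 0.2, -176.9]
force: [-0.2, 0.1, 3.8]
grip_width: 0.0094
```

>>> servo_tool(moves="0.0006 0.0003 0.0008 0 0.004 0.07 1;0.0006 0.0003 0.0008 0 0.004 0.07 1;0.0006 0.0003 0.0008 0 0.004 0.07 1")

```text
time_s: 12.05
tool_pos: [0.4081, -0.1976, 0.1336]
tool_rot: [-179.9, 0.2, 176.8]
force: [-1.3, 0.5, 7.3]
grip_width: 0.0091
```

>>> servo_tool(moves="0.001 0.0002 0.0006 0 0.004 0.07 1;0.001 0.0002 0.0006 0 0.004 0.07 1;0.001 0.0002 0.0006 0 0.004 0.07 1")

```text
time_s: 12.3
tool_pos: [0.4075, -0.1971, 0.1337]
tool_rot: [-180.0, 0.1, 170.5]
force: [-0.4, 0.7, 3.9]
grip_width: 0.0092
```

>>> servo_tool(moves="0.001 0.0002 0.0006 0 0.004 0.07 1;0.001 0.0002 0.0006 0 0.004 0.07 1;0.001 0.0002 0.0006 0 0.004 0.07 1")

```text
time_s: 12.55
tool_pos: [0.4074, -0.1966, 0.1337]
tool_rot: [-180.0, 0.1, 164.2]
force: [-0.6, -0.1, 5.2]
grip_width: 0.0094
```

>>> servo_tool(moves="0.001 0.0004 0.0006 0 0.003 0.07 1;0.001 0.0004 0.0006 0 0.003 0.07 1;0.001 0.0004 0.0006 0 0.003 0.07 1")

```text
time_s: 12.8
tool_pos: [0.4075, -0.1956, 0.1336]
tool_rot: [180.0, 0.2, 157.9]
force: [-0.4, 0.0, 4.5]
grip_width: 0.009
```

>>> servo_tool(moves="0.001 0.0003 0.0006 0 0.003 0.07 1;0.001 0.0003 0.0006 0 0.003 0.07 1;0.001 0.0003 0.0006 0 0.003 0.07 1")

```text
time_s: 13.05
tool_pos: [0.4076, -0.1949, 0.1335]
tool_rot: [179.9, 0.3, 151.6]
force: [0.2, -0.7, 4.3]
grip_width: 0.0091
```

>>> servo_tool(moves="0.0008 -0.0004 0.0006 0 0.003 0.07 1;0.0008 -0.0004 0.0006 0 0.003 0.07 1;0.0008 -0.0004 0.0006 0 0.003 0.07 1")

```text
time_s: 13.3
tool_pos: [0.4072, -0.1953, 0.1333]
tool_rot: [179.8, 0.3, 145.3]
force: [0.4, 0.8, 5.6]
grip_width: 0.0094
```

>>> servo_tool(moves="0.0008 -0.0003 0.0006 0 0.003 0.07 1;0.0008 -0.0003 0.0006 0 0.003 0.07 1;0.0008 -0.0003 0.0006 0 0.003 0.07 1")

```text
time_s: 13.55
tool_pos: [0.4072, -0.195, 0.1333]
tool_rot: [179.6, 0.3, 138.9]
force: [-0.7, -0.0, 4.8]
grip_width: 0.0092
```

>>> servo_tool(moves="0.0008 -0.0003 0.0006 0.004 0.003 0.07 1;0.0008 -0.0003 0.0006 0.004 0.003 0.07 1")

```text
time_s: 13.72
tool_pos: [0.4072, -0.1947, 0.1331]
tool_rot: [179.7, 0.3, 134.7]
force: [0.0, 0.0, 4.0]
grip_width: 0.0094
```

>>> servo_tool(moves="0.0008 -0.0003 0.0006 0.004 0.003 0.07 1;0.0008 -0.0003 0.0006 0.004 0.003 0.07 1")

```text
time_s: 13.88
tool_pos: [0.4062, -0.1941, 0.1317]
tool_rot: [179.8, 0.2, 130.5]
force: [0.4, -0.4, -0.3]
grip_width: 0.0091
```

>>> servo_tool(moves="0 0 0.002 0.003 0.003 0 1;0 0 0.001 0 0 0 1")

```text
time_s: 14.05
tool_pos: [0.4063, -0.1943, 0.128]
tool_rot: [179.9, 0.2, 130.5]
force: [1.5, 0.1, -1.3]
grip_width: 0.0092
```

Slipping in freely.

>>> servo_tool(moves="0 0 0.002 0.003 0.003 0 1;0 0 0 0 0 0 1")

```text
time_s: 14.22
tool_pos: [0.4061, -0.1944, 0.125]
tool_rot: [-179.9, 0.1, 130.6]
force: [0.7, -0.2, -0.3]
grip_width: 0.0092
```

>>> servo_tool(moves="0 0 0.001 0 0 0 1;0 0 0.0005 0 0 0 1")

```text
time_s: 14.38
tool_pos: [0.4065, -0.1949, 0.1238]
tool_rot: [-179.9, 0.1, 130.6]
force: [-2.1, -0.5, 6.9]
grip_width: 0.0089
```

>>> servo_tool(moves="0 0 0.0005 0 0 0 1;0 0 0.0003 0 0 0 1;0 0 0.0003 0 0 0 1;0 0 0.0003 0 0 0 1")

```text
time_s: 14.72
tool_pos: [0.4066, -0.195, 0.1238]
tool_rot: [-180.0, 0.1, 130.7]
force: [-1.6, -0.4, 4.7]
grip_width: 0.0089
```

```bash
python3 - <<'E'
from h import *
o=env.get_obs();print(o['tool_pos'],o['tool_rot'],o['force'],o['wrist_torque'],o['qpos'])
c=cam('side');np.savez('s9.npz',**c)
save('s9',cv2.resize(c['img'][110:200,235:345],(733,600),interpolation=cv2.INTER_CUBIC))
E
```

```text
[ 0.4065535  -0.19496311  0.12381356] [-1.79983913e+02  6.62735726e-02  1.30652358e+02] [-1.62118817 -0.37666148  4.68507085] [0.0297381  0.2817825  0.02861862] [-18.62906076  -4.99977966  39.54324465 117.36524045   3.51916558
  66.48325777  60.05646985]
```

View pics/s9.png

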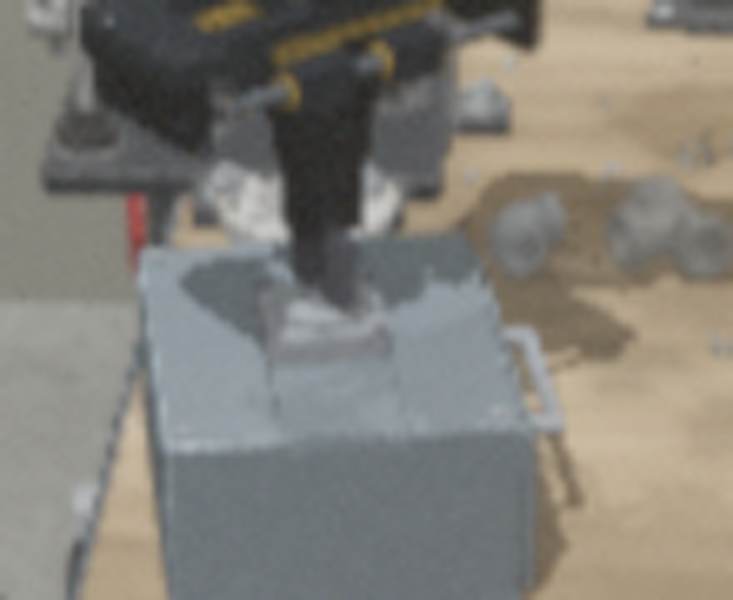

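>>> servo_tool(moves="0.0001 0.0001 0.0002 0 0 0.07 1;0.0001 0.0001 0.0002 0 0 0.07 1;0.0001 0.0001 0.0002 0 0 0.07 1;0.0001 0.0001 0.0002 0 0 0.07 1")

```text
time_s: 15.1
tool_pos: [0.4069, -0.1949, 0.1238]
tool_rot: [180.0, 0.1, 122.4]
force: [-1.0, -0.2, 4.3]
grip_width: 0.0092
```

>>> servo_tool(moves="0.0001 0.0001 0.0002 0 0 0.07 1;0.0001 0.0001 0.0002 0 0 0.07 1;0.0001 0.0001 0.0002 0 0 0.07 1")

```text
time_s: 15.35
tool_pos: [0.4072, -0.1947, 0.1238]
tool_rot: [180.0, 0.2, 116.2]
force: [-0.9, -1.1, 5.3]
grip_width: 0.0089
```

>>> servo_tool(moves="0.0001 0 0.0001 0 0 0.07 1;0.0001 0 0.0001 0 0 0.07 1;0.0001 0 0.0001 0 0 0.07 1;0.0001 0 0.0001 0 0 0.07 1")

```text
time_s: 15.68
tool_pos: [0.4074, -0.1946, 0.1239]
tool_rot: [179.9, 0.2, 107.9]
force: [-0.9, 0.2, 3.8]
grip_width: 0.0091
```

```bash
python3 - <<'E'
from h import *
o=env.get_obs();print(o['tool_pos'],o['tool_rot'],o['force'],o['wrist_torque'],o['qpos'])
c=cam('top');save('t10',cv2.resize(c['img'][150:260,320:430],(600,600)))
E
```

```text
[ 0.4074105  -0.19457904  0.12386192] [179.93442718   0.2297338  107.91132517] [-0.91945082  0.19161052  3.78832373] [-0.13726178  0.25306267  0.1634754 ] [-17.37039234  -4.91770472  38.16968322 117.377024     3.46722418
  66.33654588  37.22564532]
```

View pics/t10.png

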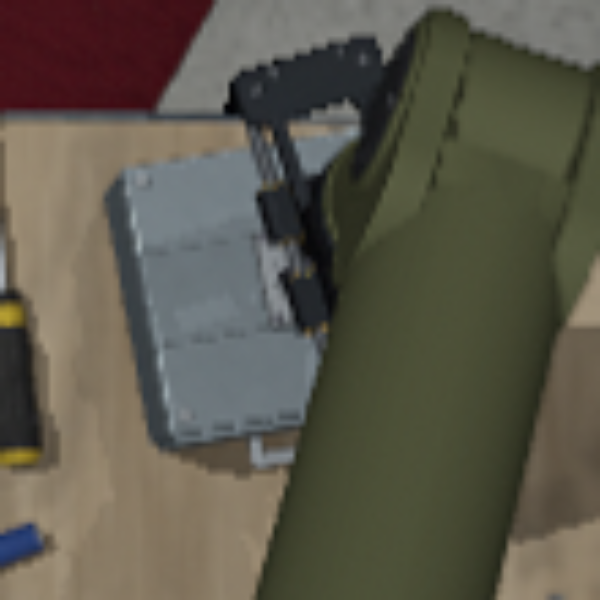

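>>> servo_tool(moves="0.0001 0 0.0001 0 0 0.07 1;0.0001 0 0.0001 0 0 0.07 1;0.0001 0 0.0001 0 0 0.07 1")

```text
time_s: 15.98
tool_pos: [0.4077, -0.1945, 0.1239]
tool_rot: [179.9, 0.3, 101.8]
force: [-0.7, -0.6, 3.0]
grip_width: 0.009
```

```bash
cat > chk.py <<'E'
from h import *
import sys
o=env.get_obs();print(o['tool_pos'],o['tool_rot'],o['force'],o['wrist_torque'])
c=cam('side');save(sys.argv[1],cv2.resize(c['img'][110:200,235:345],(733,600)))
E
python3 chk.py s11
```

```text
[ 0.40770295 -0.19446169  0.12387208] [179.87827652   0.27474502 101.81702458] [-0.74364384 -0.59227823  3.00193909] [-0.15339116  0.21373961  0.17675491]
```

View pics/s11.png

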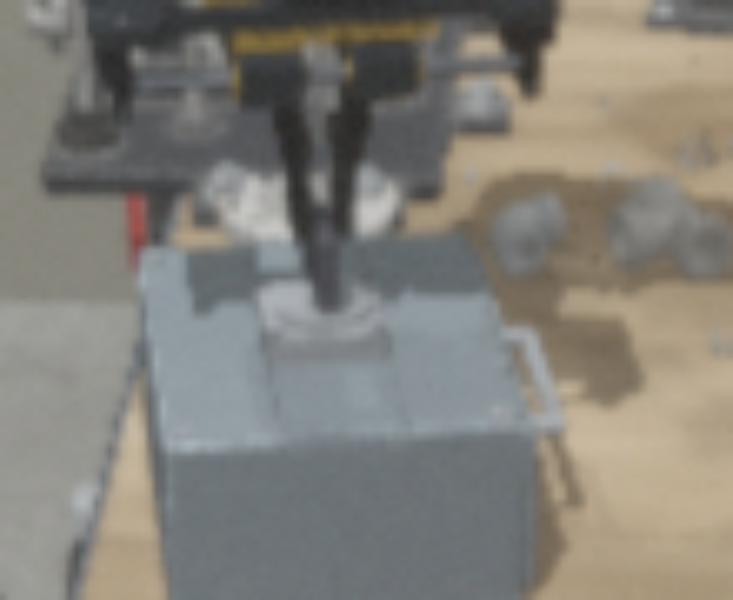

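Flange seated on lock (320,320); drawer handle still at the same place (540,380). Continue turning.

>>> servo_tool(moves="0.0001 0 0.0001 0 0 0.07 1;0.0001 0 0.0001 0 0 0.07 1;0.0001 0 0.0001 0 0 0.07 1")

```text
time_s: 16.28
tool_pos: [0.4081, -0.1944, 0.1239]
tool_rot: [179.8, 0.3, 95.8]
force: [-1.3, -1.0, 3.9]
grip_width: 0.0089
```

```bash
python3 chk.py s12
```

```text
[ 0.40812757 -0.19437953  0.12387976] [179.78901791   0.29418934  95.7631013 ] [-1.27150168 -0.9778849   3.86786713] [-0.19391779  0.26754626  0.15534931]
```

View pics/s12.png

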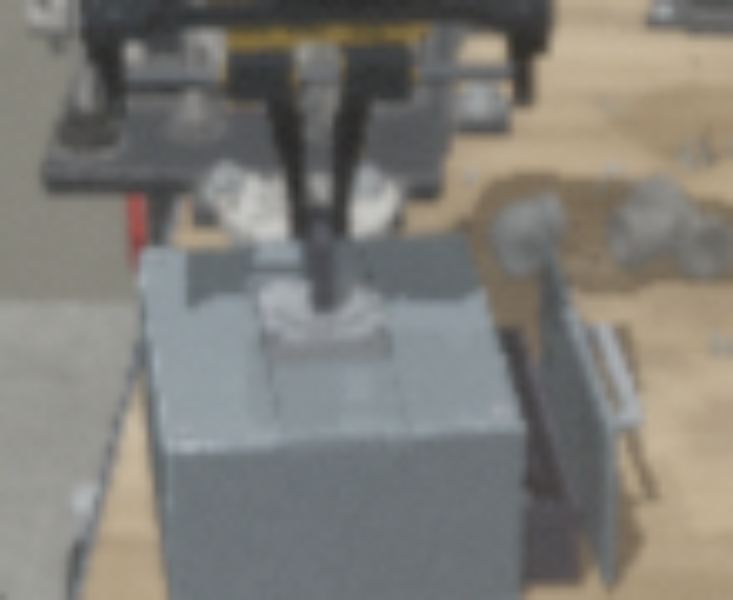

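>>> servo_tool(moves="0 0 0 0 0 0 1;0 0 0 0 0 0 1;0 0 0 0 0 0 1")

```text
time_s: 16.58
tool_pos: [0.4082, -0.1944, 0.1239]
tool_rot: [179.8, 0.3, 95.9]
force: [-0.5, 0.0, 3.0]
grip_width: 0.0095
```

```bash
python3 chk.py s13; python3 - <<'E'
from h import *
c=cam('side');a=cv2.cvtColor(c['img'],cv2.COLOR_RGB2GRAY)
# drawer handle bar ends in crop px
off=np.array([235,110])-.4
k=733/110
for e in ([[522,330],[550,425]],[[593,330],[630,420]]): print(onplane(c,np.array(e)/k+off,.062))
E
```

```text
[ 0.40816964 -0.19436364  0.12387122] [179.78244124   0.29399345  95.92566157] [-0.53200024  0.0034684   3.02513296] [-0.11944084  0.26942447  0.08790772]
[[ 0.32268881 -0.25333648  0.062     ]
 [ 0.30759489 -0.16881458  0.062     ]]
[[ 0.29104377 -0.25509885  0.062     ]
 [ 0.27356706 -0.17505421  0.062     ]]
```

View pics/s13.png

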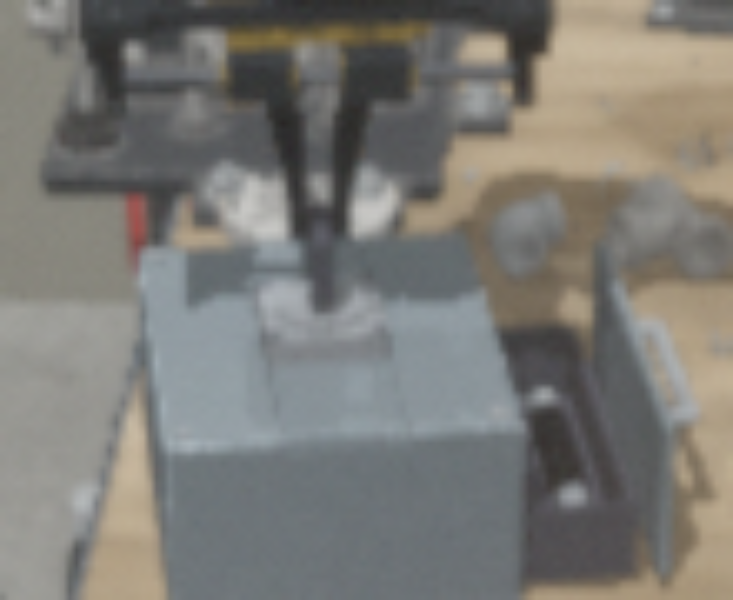

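>>> servo_tool(moves="0 0 0 0 0 0 0.3;0 0 0 0 0 0 0.3;0 0 0 0 0 0 0.3;0 0 0 0 0 0 0.3;0 0 0 0 0 0 0.3;0 0 0 0 0 0 0.3")

```text
time_s: 17.18
tool_pos: [0.407, -0.1933, 0.1219]
tool_rot: [179.9, 0.2, 95.9]
force: [-0.5, 0.7, -0.0]
grip_width: 0.0295
```

>>> servo_tool(moves="0 0 0 0 0 0 -0.2;0 0 0 0 0 0 -0.2;0 0 0 0 0 0 -0.2;0 0 0 0 0 0 -0.2;0 0 -0.005 0 0 0 -0.2;0 0 -0.005 0 0 0 -0.2;0 0 -0.005 0 0 0 -0.2")

```text
time_s: 17.77
tool_pos: [0.406, -0.1929, 0.1369]
tool_rot: [-179.9, 0.2, 95.9]
force: [1.0, -0.9, -0.9]
grip_width: 0.052
```

>>> servo_tool(moves="0 0 -0.01 0 0 0 -0.2;0 0 -0.01 0 0 0 -0.2;0 0 -0.01 0 0 0 -0.2;0 0 -0.02 0 0 0 -0.2;0 0 -0.03 0 0 0 -0.2;0 0 -0.03 0 0 0 -0.2;0 0 0 0 0 0 -0.2;0 0 0 0 0 0 -0.2")

```text
time_s: 18.43
tool_pos: [0.4068, -0.1931, 0.2602]
tool_rot: [179.7, 0.2, 95.9]
force: [-0.5, -0.0, -0.9]
grip_width: 0.0523
```

```bash
python3 chk.py s14; python3 - <<'E'
from h import *
c=cam('wrist');np.savez('w14.npz',**c);save('w14',c['img'])
E
```

```text
[ 0.40677201 -0.19310127  0.2601692 ] [179.68803166   0.23290073  95.90185291] [-5.34361262e-01 -3.86229261e-04 -9.32454970e-01] [-0.03918401  0.04900212  0.0494091 ]
```

View pics/s14.png

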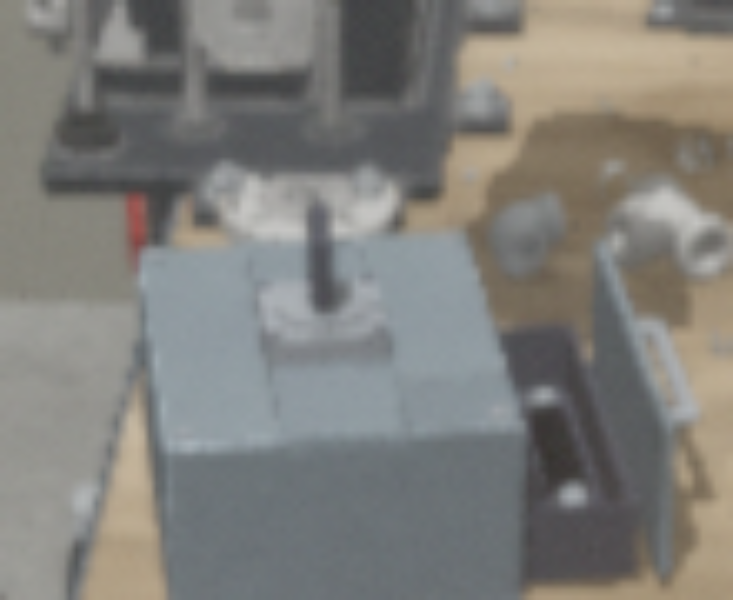

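View pics/w14.png

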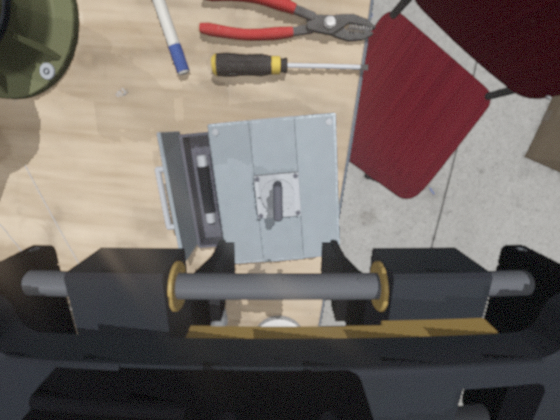

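```bash
python3 - <<'E'
from h import *
c=cam('side');off=np.array([235,110])-.4;k=733/110
A=onplane(c,np.array([[522,330],[550,425]])/k+off,.062);B=onplane(c,np.array([[645,322],[683,417]])/k+off,.062)
print(np.linalg.norm(A-B,axis=1))
print('top of bow',onplane(c,np.array([[317,207]])/k+off,.146))
env.sign_off()
E
```

```text
[0.05576063 0.05754491]
top of bow [[ 0.40892337 -0.20238798  0.146     ]]
the job is handed in; nothing more can be done
```

The gauge box is unlocked and the job is handed in. The drawer is open, and the key stands released and fully home in the lock. The interface gives no verdict, so this rests on my own checks.

- **Key taken:** I gripped the key in the aluminium stand, not the yellow look-alike block, and lifted it straight out.
- **Slot found:** I lowered the key into the lock until it touched the plug about 24 mm below the mouth. I pressed about 2–2.5 mm, turned clockwise, and it slipped in about 60° clockwise of the box's x axis.
- **Fully home, then turned:** The flange seated with the TCP at 0.1238 m (0.124 m expected). I then turned about 35° clockwise (0.6 rad), and the drawer sprang open. The highest force I read was about 10 N, with readings only at the end of each call.

**Last checks**
- The side view shows the flange flat on the lock and the key upright. The gripper is about 10 cm clear of it.
- The drawer handle moved about 56–58 mm between side views, consistent with fully open.
- The bystanders were never approached and look undisturbed by eye; I did not measure their positions.

**Disagreements**
- The side camera puts the lock, and the key's bow, up to 6 mm further out in y than the wrist camera does. I relied on the wrist camera, and the key went into the bore without any notable side force.
- The flange looked about 3% smaller than predicted in the wrist view, with no effect on the fit.

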